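# Dispense one tube cap and nudge it onto the blue mark

## Task

Press the red plunger of the cap dispenser once, all the way down, and let it spring back, so that a single orange cap is pushed out onto the bench. Then push that cap along the bench, without lifting it, until it lies flat and wholly on the round blue mark. Leave the other caps in the dispenser and leave the bottle, the tip box and the jar where they stand.

Things in the scene. Friction and masses are not known exactly. Their poses are not given: they have to be found in the camera images.
- dispenser: cap dispenser fixed to the bench; 107 mm long in x (22 mm before its origin to 85 mm behind), 52 mm wide (72 mm at its low foot flanges), 42 mm high. Origin: on the bench under the stack of caps; -x points out of the outlet, z up. Its clear front magazine, open at top and bottom, holds three caps; the grey housing behind it carries the red plunger
- plunger_top (a point): centre of the top face of the plunger's red round head (36 mm across, 12 mm thick), 55 mm behind the dispenser's origin and 88 mm above the bench when up; it goes straight down with the plunger
- plunger (a joint): how far the plunger is pressed: 0 up, 0.025 m fully down on its stop; springs back by itself. Takes about 2 N at the start, 8 N fully down, plus about 1.5 N at 50 mm/s. It drives an inner pusher 2.4 times as far
- outlet (a point): middle of the outlet in the dispenser's front face (22 mm from its origin), 6 mm above the bench. A full press pushes the lowest cap out along -x and leaves it on the bench, centre 53 to 60 mm from the dispenser's origin, near edge at least 14 mm clear of the front face; on release the pusher goes back in and the next cap drops down
- cap_low_center (a point): centre (half-way up) of the lowest orange cap, the one that comes out: a solid round disc 34 mm across, 12 mm high, about 14 g, resting on the bench at the start with its centre on the dispenser's origin
- cap_low: the same cap; origin at the centre of its underside, z is its axis, up
- cap_mid: the second orange cap in the stack, same size; origin at the centre of its underside (12 mm above the bench at the start)
- cap_top: the third orange cap in the stack, same size; origin at the centre of its underside (24 mm above the bench at the start)
- blue_mat: flat round blue mark on the bench, 100 mm across, 0.6 mm thick with no edge to catch on; origin at its centre. To one side, left or right, of the dispenser's front
- yellow_mat: flat round yellow mark, the same size, on the other side; not the goal
- amber_bottle: loose brown bottle, 56 mm across, 130 mm high; origin at the centre of its underside; leave it alone
- tip_box: loose white box with a magenta lid, 114 x 79 x 58 mm; origin at the centre of its underside; leave it alone
- sample_jar: loose small white jar with a green lid, 36 mm across, 48 mm high, on the robot's side of the work; origin at the centre of its underside; leave it alone

How it is judged:
By the outcome, as a careful person would: the job done as asked, in the order asked, and still so for the second after the job is handed in, with the robot touching nothing.
It also fails if it takes over 58 s, if anything falls off the work surface, if the arm or the gripper's body presses on something with over 40 N, if the wrist force passes 120 N, or if a joint passes its speed limit or range.

## Robot

A 6-joint arm with a two-finger parallel gripper is mounted at the origin on the work surface. World frame = base frame: x ahead of the robot, y to its left, z up, the work surface at z = 0. Lengths are in m, angles in rad, forces in N, time in s.
With the tool pointing down it reaches from about 0.35 to 0.975 m from the base axis. Payload 4.9 kg.
Tool frame: the origin (TCP) lies between the finger pads; the fingertips stand 25 mm ahead of it and the grasp point (between the pads) lies 6 mm ahead of it (ctrl.tip_reach is the distance from the TCP to the fingertips, in m); z points along the fingers, y is the direction in which the jaws open and shut (so a half turn about z gives the same grasp; the last joint's range is limited). The gripper opens to 85 mm and grips with 20 to 120 N. Pads are 22 mm wide; open, the fingers measure 114 mm over their backs; the gripper's body (76 mm by 85 mm) begins 54 mm behind the grasp point. The pads swing forward as they close: fully open they stand 13 mm farther back than shut.
Start: joints at [1.159, 0.053, 1.613, -0, 1.476, -0.119], TCP at [0.18, 0.598, 0.256] pointing down, gripper open.
Joint ranges: [-3.01, 3.01], [-1.01, 2.22], [0.06, 2.58], [-1.02, 4.17], [0.09, 2.62], [-3.14, 3.14]. Speed limits (rad/s): [2.57, 2.57, 3.14, 3.14, 3.14, 3.14].

## Interface

Orientations are given as a rotation vector (axis times angle).
In Python, from station import get_obs, get_image, camera_params, order, ctrl gives the robot as it stands.
- The arm moves only by the tool move_arm, never from a script. Its argument "deltas" is one flat list of numbers, 5 for each row, row after row: the opening, from -1 (shut) to 1 (fully open), so that 0 is half open, then the shift along the tool's x, y, z in m, then the turn about the tool's z in degrees. In form: [fingers, tx, ty, tz, turn, fingers, tx, ty, tz, turn, ...]. A call has 1 to 10 rows; each row is the pose to reach, as a shift and turn from the pose measured when the call began, along the tool's axes at that moment; what a row does not reach only later rows make up. A row lasts 1/10 s, in which the tool goes at most 50 mm and 8.59 degrees, less where a joint would pass 70% of its speed; a pose out of reach is approached as far as the arm can. A call with a gripper value outside its range is refused whole. The fingers move at their own pace and stop on an object; "force" is the grip in N (left out, the last holds). Time passes only in rows, so rows that repeat a pose let the fingers close. It gives the time, the measured TCP pose, the force and the opening at its end, in the units of the state.
- get_obs(): the state, without advancing time (a new reading comes with each control period).
- get_image(name): name is "side" or "top"; returns the picture (384x512x3 uint8, red, green, blue); there is no depth.
- camera_params(name): a dict with "camera_matrix" (3x3 intrinsics, pixels), "k1" (the pictures are not rectified: a ray, as slopes to the right and down, at radius r is drawn at 1 + k1 r^2 times it, then the intrinsics apply), "extrinsics" (4x4, takes a point from camera to world coordinates). Camera axes: x right, y up, looking along -z (the intrinsics and any distortion apply to the point x, -y, -z); pixel columns grow to the right and rows downward; lengths in m; the calibration is good to about 2 mm. A picture is of the moment at which its call begins. camera_params takes no time and is no camera call.
- order.finish_job(): hands the job in, once; it reports no verdict.
The state is a dict: "t": time; "q": joint angles; "dq": joint speeds; "effort": joint torques, N m; "tool_pos": TCP position; "tool_rot": TCP orientation; "contact_force": force on the tool from outside, world axes, zero at the start; "wrist_torque": the same for the moment, N m; "opening": finger opening in m.
Only numpy, scipy, OpenCV 4.12 (cv2) and the standard library are available. Lean on these libraries where they do the work, as an engineer would, in place of code of your own. Each camera call takes 0.05 s, during which the arm holds its last target. There are 200 camera calls.

## Working session

There is one attempt and no reset: what is moved stays moved. The work goes in short steps, Python scripts to look and compute and a tool call to move; the robot and the scene stay as the last step left them, time stands still between calls to the robot, and variables do not carry over. Pictures are saved under pics/ and viewed, about 8 in all and at most 12, crops included, and the job is handed in when it is done.

Besides the shell and the picture viewer there is one more tool, called after "Emit:" as name(argument=value, ...) on one line, values as JSON. move_arm: Moves the arm, as the interface text tells. Its arguments: {"type":"object","properties":{"deltas":{"type":"array"},"force":{"type":"number"}},"required":["deltas"]}

```bash
mkdir -p pics
python3 - <<'E'
from station import *
import cv2,numpy as np
for n in("top","side"):
    cv2.imwrite(f"pics/{n}0.png",get_image(n)[...,::-1]); p=camera_params(n);print(n,p)
o=get_obs();print({k:np.round(v,3) for k,v in o.items()})
E
```

```text
top {'camera_matrix': array([[353.94550477,   0.        , 250.46003066],
       [  0.        , 353.94550477, 195.68280326],
       [  0.        ,   0.        ,   1.        ]]), 'k1': 0.02379528708962196, 'extrinsics': array([[-0.00736548,  0.98923116, -0.14617614,  0.42808902],
       [-0.99992923, -0.00865185, -0.00816627, -0.00517577],
       [-0.00934302,  0.14610564,  0.98922487,  0.78430797],
       [ 0.        ,  0.        ,  0.        ,  1.        ]])}
side {'camera_matrix': array([[380.86729285,   0.        , 257.89808616],
       [  0.        , 380.86729285, 189.27391552],
       [  0.        ,   0.        ,   1.        ]]), 'k1': -0.1091417934894494, 'extrinsics': array([[-0.99547299,  0.04027926, -0.0860878 ,  0.44906096],
       [-0.09441068, -0.52351787,  0.84676777,  0.76790243],
       [-0.01096133,  0.85106205,  0.5249507 ,  0.53813938],
       [ 0.        ,  0.        ,  0.        ,  1.        ]])}
{'t': np.float64(0.1), 'q': array([ 1.159,  0.053,  1.614,  0.   ,  1.476, -0.119]), 'dq': array([ 0.002, -0.   , -0.002, -0.003,  0.001, -0.001]), 'effort': array([ 0.0000e+00, -3.9490e+01, -3.7136e+01, -0.0000e+00,  4.0000e-03,
        0.0000e+00]), 'tool_pos': array([0.18 , 0.598, 0.255]), 'tool_rot': array([-4.580e-01, -3.107e+00,  3.000e-03]), 'contact_force': array([ 0.092,  0.827, -0.258]), 'wrist_torque': array([-0.017, -0.053,  0.076]), 'opening': np.float64(0.085)}
```

View pics/top0.png

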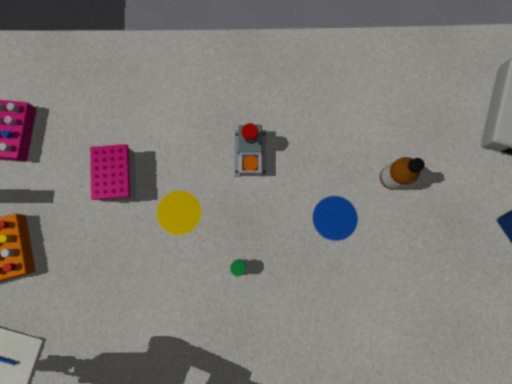

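View pics/side0.png

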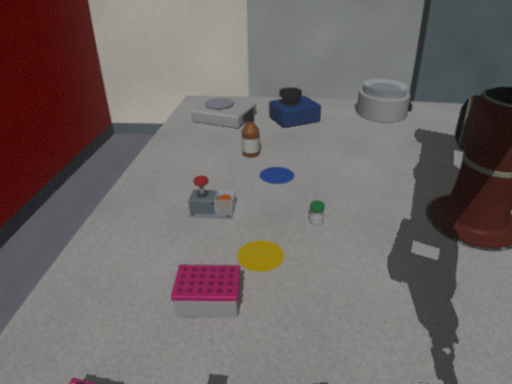

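The top view shows the dispenser at about (250,150), with its red head at (250,132) and caps at (250,163). The blue mark is at (335,218), yellow at (179,213), jar at (238,268), bottle at (395,180) and tip box at (110,172). Next I compute their positions.

```bash
cat > h.py <<'E'
from station import *
import cv2,numpy as np
from scipy.spatial.transform import Rotation as R
def ray(n,uv):
    p=camera_params(n);K=p["camera_matrix"];E=p["extrinsics"]
    d=cv2.undistortPoints(np.array([[uv]],float),K,np.array([p["k1"],0,0,0,0]))[0,0]
    return E[:3,3],E[:3,:3]@np.array([d[0],-d[1],-1])
def at(n,uv,z):
    o,d=ray(n,uv);return o+d*(z-o[2])/d[2]
RNG={'red':((0,200,90),(3,255,255)),'orange':((5,200,120),(14,255,255)),'blue':((108,180,90),(120,255,255)),'yellow':((22,180,120),(30,255,255)),'green':((55,120,50),(85,255,255)),'magenta':((155,180,80),(172,255,255))}
def blobs(im,c,amin=15):
    m=cv2.inRange(cv2.cvtColor(im,cv2.COLOR_RGB2HSV),*map(np.array,RNG[c]))
    n,_,s,ce=cv2.connectedComponentsWithStats(m)
    return [(tuple(np.round(ce[i],1)),s[i].tolist()) for i in range(1,n) if s[i,4]>=amin]
E
python3 - <<'E'
from h import *
Z={'red':.088,'orange':.036,'blue':0,'yellow':0,'green':.048,'magenta':.058}
for n in("top","side"):
    im=get_image(n)
    for c in RNG:
        for ce,s in blobs(im,c): print(n,c,ce,s,np.round(at(n,ce,Z[c]),3))
    if n=="top": cv2.imwrite("pics/crop.png",cv2.resize(im[100:240,200:340,::-1],None,fx=4,fy=4,interpolation=cv2.INTER_CUBIC))
o=get_obs();print(R.from_rotvec(o['tool_rot']).as_matrix().round(3),ctrl.tip_reach)
E
```

```text
top red (np.float64(249.2), np.float64(131.2)) [242, 124, 16, 15, 180] [0.664 0.002 0.088]
top red (np.float64(6.9), np.float64(267.4)) [3, 264, 9, 7, 28] [0.396 0.469 0.088]
top orange (np.float64(249.9), np.float64(163.1)) [244, 156, 13, 14, 146] [0.61  0.002 0.036]
top orange (np.float64(4.9), np.float64(264.2)) [2, 262, 9, 6, 19] [0.4   0.51  0.036]
top blue (np.float64(5.1), np.float64(133.2)) [2, 131, 7, 5, 20] [0.693 0.561 0.   ]
top blue (np.float64(334.6), np.float64(218.2)) [314, 197, 43, 43, 779] [ 0.492 -0.184  0.   ]
top blue (np.float64(6.3), np.float64(360.5)) [0, 358, 14, 6, 25] [0.202 0.511 0.   ]
top yellow (np.float64(178.5), np.float64(212.1)) [157, 191, 44, 43, 1468] [0.508 0.162 0.   ]
top yellow (np.float64(2.7), np.float64(238.4)) [0, 235, 7, 8, 48] [0.454 0.545 0.   ]
top green (np.float64(238.0), np.float64(267.6)) [231, 260, 15, 16, 185] [0.389 0.027 0.048]
top magenta (np.float64(3.7), np.float64(102.1)) [0, 101, 8, 4, 24] [0.743 0.529 0.058]
top magenta (np.float64(13.4), np.float64(130.7)) [0, 102, 28, 57, 755] [0.679 0.503 0.058]
top magenta (np.float64(109.6), np.float64(171.7)) [91, 145, 38, 54, 1914] [0.589 0.296 0.058]
side yellow (np.float64(260.2), np.float64(255.7)) [238, 241, 45, 30, 1054] [0.507 0.164 0.   ]
side green (np.float64(317.1), np.float64(206.3)) [312, 201, 12, 11, 102] [0.388 0.041 0.048]
side magenta (np.float64(207.2), np.float64(283.6)) [172, 266, 67, 34, 1427] [0.586 0.309 0.058]
[[-0.957  0.289 -0.001]
 [ 0.289  0.957 -0.001]
 [ 0.    -0.001 -1.   ]] 0.025
```

View pics/crop.png

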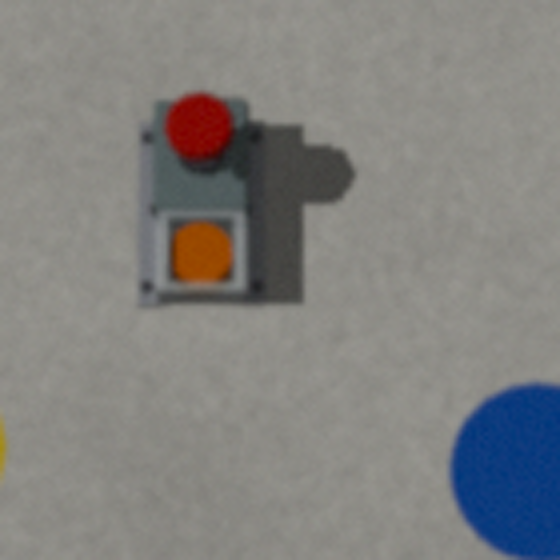

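Emit:
move_arm(deltas=[-1,-0.636,-0.43,0.05,73,-1,-0.636,-0.43,0.05,73,-1,-0.636,-0.43,0.05,73,-1,-0.636,-0.43,0.05,73,-1,-0.636,-0.43,0.05,73,-1,-0.636,-0.43,0.05,73,-1,-0.636,-0.43,0.05,73,-1,-0.636,-0.43,0.05,73,-1,-0.636,-0.43,0.05,73,-1,-0.636,-0.43,0.05,73])

```text
t: 1.2
tool_pos: [0.4962, 0.2095, 0.2235]
tool_rot: [2.218, 2.224, -0.001]
contact_force: [0.6, 0.8, 0.8]
opening: -0.0001
```

```bash
cat > d.py <<'E'
from h import *
import sys
# world target x y z, yaw of tool y (deg) -> tool deltas
def go(x,y,z,yaw=0):
    o=get_obs();M=R.from_rotvec(o['tool_rot']).as_matrix()
    a=np.degrees(np.arctan2(M[1,1],M[0,1]))
    print('t',round(o['t'],2),'pos',o['tool_pos'].round(4),'F',o['contact_force'].round(1),'open',round(o['opening'],4),'delta',(M.T@(np.array([x,y,z])-o['tool_pos'])).round(4),'turn',round(a-yaw,1))
if __name__=="__main__": go(*map(float,sys.argv[1:]))
E
python3 d.py 0.665 0.002 0.15
```

```text
t 1.2 pos [0.4962 0.2095 0.2235] F [0.6 0.8 0.8] open -0.0001 delta [-0.2079  0.1683  0.0737] turn 0.1
```

Emit:
move_arm(deltas=[-1,-0.208,0.168,0.074,0,-1,-0.208,0.168,0.074,0,-1,-0.208,0.168,0.074,0,-1,-0.208,0.168,0.074,0,-1,-0.208,0.168,0.074,0,-1,-0.208,0.168,0.074,0,-1,-0.208,0.168,0.074,0,-1,-0.208,0.168,0.074,0])

```text
t: 2.0
tool_pos: [0.6644, 0.0015, 0.1489]
tool_rot: [-2.219, -2.222, 0.002]
contact_force: [-0.6, 0.1, 0.2]
opening: 0.0002
```

```bash
python3 d.py 0.665 0.002 0.118;python3 - <<'E'
from h import *
im=get_image("side");cv2.imwrite("pics/pre.png",cv2.resize(im[110:260,140:340,::-1],None,fx=4,fy=4,interpolation=cv2.INTER_CUBIC))
E
```

```text
t 2.0 pos [0.6644 0.0015 0.1489] F [-0.6  0.1  0.2] open 0.0002 delta [0.0005 0.0007 0.0309] turn 0.1
```

View pics/pre.png

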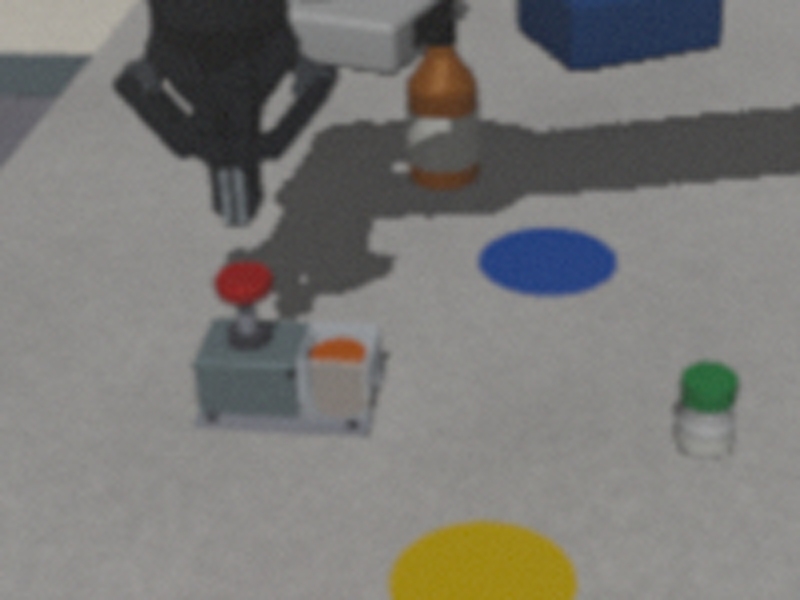

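The closed fingers are above the red head at about (245,285) in the crop. Now I press.

Emit:
move_arm(deltas=[-1,0,0,0.015,0,-1,0,0,0.03,0,-1,0,0,0.034,0,-1,0,0,0.038,0,-1,0,0,0.042,0,-1,0,0,0.046,0,-1,0,0,0.05,0,-1,0,0,0.054,0,-1,0,0,0.057,0,-1,0,0,0.059,0])

```text
t: 3.05
tool_pos: [0.6642, 0.0027, 0.0917]
tool_rot: [-2.218, -2.224, 0.001]
contact_force: [-5.3, 1.7, 7.5]
opening: 0.0
```

Emit:
move_arm(deltas=[-1,0,0,0.002,0,-1,0,0,0.003,0,-1,0,0,0.004,0,-1,0,0,0.005,0,-1,0,0,0.005,0])

```text
t: 3.55
tool_pos: [0.6642, 0.0028, 0.0882]
tool_rot: [-2.217, -2.224, 0.002]
contact_force: [-5.0, 1.5, 7.8]
opening: 0.0
```

Emit:
move_arm(deltas=[-1,0,0,0.002,0,-1,0,0,0.003,0,-1,0,0,0.004,0,-1,0,0,0.004,0])

```text
t: 3.95
tool_pos: [0.6644, 0.0028, 0.0878]
tool_rot: [-2.217, -2.224, 0.003]
contact_force: [-11.4, 0.5, 16.0]
opening: 0.0003
```

```bash
python3 d.py 0.665 0.002 0.15
python3 - <<'E'
from h import *
for n in("top","side"):
    im=get_image(n)
    for ce,s in blobs(im,'orange',8): print(n,ce,s,at(n,ce,.012).round(4))
    c=im[90:230,180:340] if n=="top" else im[130:270,160:320]
    cv2.imwrite(f"pics/p{n}.png",c[...,::-1])
a=[cv2.imread(f"pics/p{n}.png") for n in("top","side")]
cv2.imwrite("pics/press.png",cv2.resize(np.hstack(a),None,fx=2.5,fy=2.5,interpolation=cv2.INTER_CUBIC))
E
```

```text
t 3.95 pos [0.6644 0.0028 0.0878] F [-11.4   0.5  16. ] open 0.0003 delta [-0.0008  0.0004 -0.0622] turn 0.2
top (np.float64(4.0), np.float64(220.8)) [0, 220, 9, 3, 13] [0.4917 0.537  0.012 ]
top (np.float64(3.5), np.float64(227.7)) [0, 227, 9, 3, 15] [0.4768 0.5367 0.012 ]
top (np.float64(6.7), np.float64(267.6)) [0, 263, 16, 10, 44] [0.3919 0.5216 0.012 ]
side (np.float64(225.2), np.float64(197.1)) [221, 196, 9, 3, 17] [ 0.615  -0.0365  0.012 ]
side (np.float64(244.1), np.float64(206.8)) [242, 205, 7, 6, 17] [0.5613 0.0033 0.012 ]
side (np.float64(248.4), np.float64(208.4)) [246, 207, 6, 4, 9] [0.55   0.0093 0.012 ]
```

View pics/press.png

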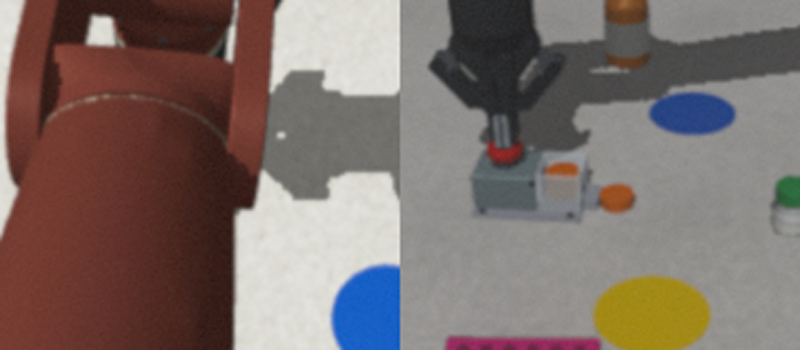

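The plunger is on its stop: the force jumped to 16 N at z 0.0878. The cap is out in front of the outlet, at about (617,198) in the crop. I release straight up, then move aside for a clear view.

Emit:
move_arm(deltas=[-1,0,0,-0.006,0,-1,0,0,-0.012,0,-1,0,0,-0.018,0,-1,0,0,-0.024,0,-1,0,0,-0.04,0,-1,0,0,-0.07,0,-1,0.05,-0.02,-0.075,0,-0.43,0.1,-0.05,-0.075,0,-0.43,0.14,-0.09,-0.075,0,-0.43,0.16,-0.12,-0.075,0])

```text
t: 5.05
tool_pos: [0.5468, 0.1614, 0.1641]
tool_rot: [-2.217, -2.225, 0.001]
contact_force: [-1.3, 0.4, 0.2]
opening: 0.0244
```

```bash
python3 d.py 0.553 0.07 0.1
python3 - <<'E'
from h import *
for n in("top","side"):
    im=get_image(n)
    for ce,s in blobs(im,'orange',8)+blobs(im,'red',8): print(n,ce,s,at(n,ce,.009).round(4))
    c=im[90:230,180:340] if n=="top" else im[130:270,160:320]
    cv2.imwrite(f"pics/p{n}.png",c[...,::-1])
a=[cv2.imread(f"pics/p{n}.png") for n in("top","side")]
cv2.imwrite("pics/rel.png",cv2.resize(np.hstack(a),None,fx=2.5,fy=2.5,interpolation=cv2.INTER_CUBIC))
E
```

```text
t 5.05 pos [0.5468 0.1614 0.1641] F [-1.3  0.4  0.2] open 0.0244 delta [-0.0914  0.0059  0.0641] turn 0.2
top (np.float64(252.1), np.float64(161.1)) [249, 157, 8, 8, 21] [ 0.6211 -0.003   0.009 ]
top (np.float64(5.0), np.float64(220.2)) [0, 217, 10, 5, 20] [0.4933 0.5371 0.009 ]
top (np.float64(4.5), np.float64(228.9)) [0, 227, 9, 7, 19] [0.4743 0.5364 0.009 ]
top (np.float64(6.2), np.float64(245.1)) [4, 242, 4, 6, 8] [0.4394 0.5294 0.009 ]
top (np.float64(6.8), np.float64(268.4)) [0, 262, 15, 15, 47] [0.3901 0.5233 0.009 ]
top (np.float64(249.4), np.float64(131.4)) [242, 124, 16, 16, 185] [0.6904 0.0025 0.009 ]
top (np.float64(3.3), np.float64(224.0)) [2, 222, 3, 5, 9] [0.485 0.54  0.009]
```

View pics/rel.png

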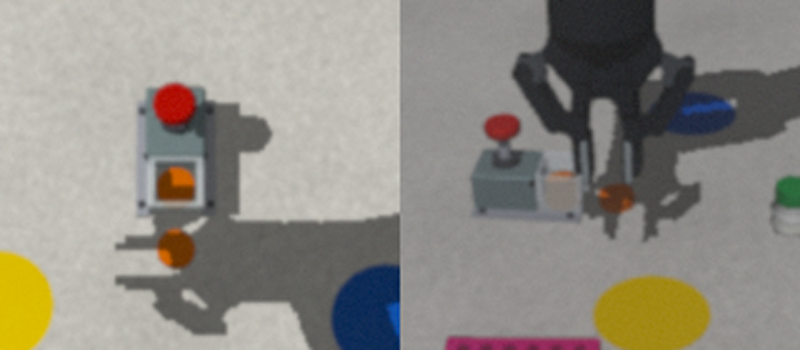

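The plunger is back up and the stack has dropped. The cap is in shadow on the bench at crop (175,248), which is top-image pixel (250,189).

```bash
python3 - <<'E'
from h import *
RNG['orange']=((4,170,50),(16,255,255))
im=get_image("top")
for ce,s in blobs(im,'orange',8): 
    if 200<ce[0]<300: print(ce,s,at("top",ce,.010).round(4))
print(at("top",(250,189.2),.010).round(4))
for u in((314,218),(357,218),(335,197),(335,240)):print(at("top",u,0).round(3))
E
python3 d.py 0.553 0.055 0.029
```

```text
(np.float64(249.9), np.float64(163.3)) [243, 157, 15, 13, 149] [0.6159 0.0019 0.01  ]
(np.float64(249.9), np.float64(189.0)) [243, 182, 14, 15, 162] [0.5575 0.0023 0.01  ]
[0.557  0.0021 0.01  ]
[ 0.493 -0.139  0.   ]
[ 0.492 -0.234  0.   ]
[ 0.539 -0.187  0.   ]
[ 0.444 -0.183  0.   ]
t 5.2 pos [0.5454 0.1615 0.1632] F [ 0.1  0.3 -0. ] open 0.0242 delta [-0.1065  0.0072  0.1342] turn 0.4
```

Emit:
move_arm(deltas=[-0.43,-0.03,0.007,0.04,0,-0.43,-0.06,0.007,0.08,0,-0.43,-0.0915,0.007,0.11,0,-0.43,-0.0915,0.007,0.125,0,-0.43,-0.0915,0.007,0.131,0,-0.43,-0.0915,0.007,0.134,0,-0.43,-0.0915,0.007,0.134,0])

```text
t: 5.9
tool_pos: [0.5539, 0.0705, 0.0304]
tool_rot: [-2.213, -2.23, 0.001]
contact_force: [0.7, 0.1, 1.3]
opening: 0.0244
```

```bash
python3 d.py 0.553 0.01 0.029;python3 - <<'E'
from h import *
im=get_image("side");cv2.imwrite("pics/cr.png",cv2.resize(im[130:270,160:320,::-1],None,fx=4,fy=4,interpolation=cv2.INTER_CUBIC))
E
```

```text
t 5.9 pos [0.5539 0.0705 0.0304] F [0.7 0.1 1.3] open 0.0244 delta [-0.0605 -0.0014  0.0014] turn 0.4
```

View pics/cr.png

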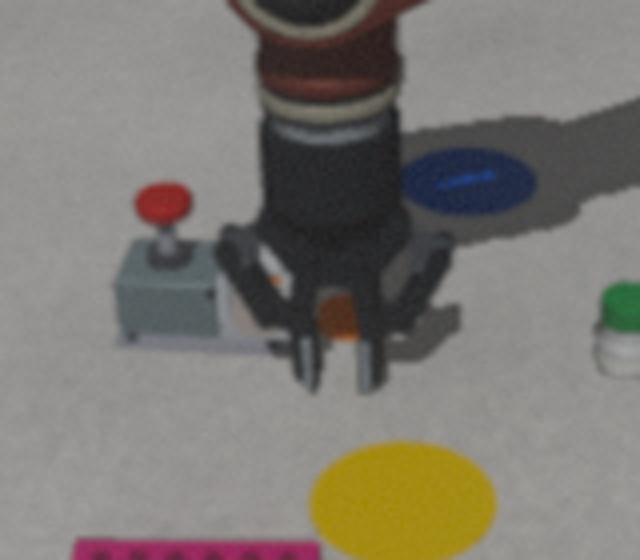

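The cap sits ahead of the cradle gap. The finger linkage spreads wide near the dispenser, so I offset the cradle a few mm to -x and push slowly while watching the force.

Emit:
move_arm(deltas=[-0.43,-0.012,-0.003,0,0,-0.43,-0.024,-0.006,0,0,-0.43,-0.031,-0.007,0,0,-0.43,-0.037,-0.008,0,0,-0.43,-0.043,-0.009,0,0,-0.43,-0.049,-0.011,0,0,-0.43,-0.055,-0.013,0,0,-0.43,-0.06,-0.015,0,0])

```text
t: 6.75
tool_pos: [0.5393, 0.01, 0.0307]
tool_rot: [2.213, 2.23, -0.001]
contact_force: [0.6, 0.2, 0.3]
opening: 0.0246
```

```bash
python3 d.py 0.491 -0.16 0.03;python3 - <<'E'
from h import *
ims=[get_image("side")[130:270,160:320,::-1],get_image("top")[110:250,180:340,::-1]]
cv2.imwrite("pics/cr2.png",cv2.resize(np.hstack(ims),None,fx=2.5,fy=2.5,interpolation=cv2.INTER_CUBIC))
E
```

```text
t 6.75 pos [0.5393 0.01   0.0307] F [0.6 0.2 0.3] open 0.0246 delta [-0.1697 -0.0497  0.0008] turn 0.4
```

View pics/cr2.png

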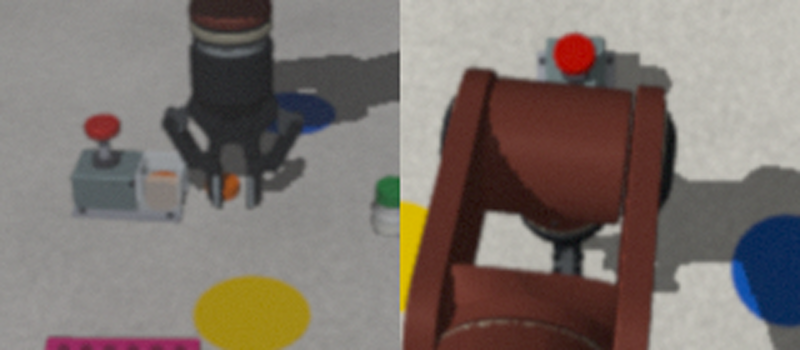

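The cap shows on both sides of the left finger, near (222,187), so it may not be centred in the cradle. I zoom in to check.

Run:
```python
from h import *
RNG['orange']=((4,150,50),(18,255,255))
im=get_image("side")
for ce,s in blobs(im,'orange',4): print(ce,s,at("side",ce,.008).round(4))
cv2.imwrite("pics/z.png",cv2.resize(im[170:230,210:290,::-1],None,fx=8,fy=8,interpolation=cv2.INTER_CUBIC))
p=camera_params("side");E=np.linalg.inv(p["extrinsics"])
def px(w):
    c=E[:3,:3]@w+E[:3,3];s=np.array([c[0],-c[1]])/-c[2];s*=1+p["k1"]*(s@s);return (p["camera_matrix"][:2,:2]@s+p["camera_matrix"][:2,2]).round(1)
for w in((.5393,-.02,.006),(.5393,.01,.006),(.5275,.01,.006),(.5511,.01,.006),(.5555,.002,.006),(.588,.0,.006)):print(w,px(np.array(w)))
```

```text
(np.float64(50.5), np.float64(1.2)) [50, 0, 2, 3, 4] [ 5.8453 -7.6044  0.008 ]
(np.float64(421.2), np.float64(8.2)) [420, 7, 3, 3, 4] [-1.2951 -5.0891  0.008 ]
(np.float64(2.5), np.float64(15.5)) [1, 15, 4, 2, 4] [ 5.2634 -5.2111  0.008 ]
(np.float64(18.4), np.float64(66.0)) [17, 65, 4, 3, 5] [ 2.2659 -1.5147  0.008 ]
(np.float64(17.2), np.float64(101.0)) [16, 100, 3, 3, 4] [ 1.7573 -0.7979  0.008 ]
(np.float64(29.5), np.float64(160.2)) [28, 160, 4, 2, 4] [ 1.2893 -0.2088  0.008 ]
(np.float64(510.9), np.float64(195.4)) [510, 192, 2, 8, 9] [-0.1454 -0.1082  0.008 ]
(np.float64(251.7), np.float64(204.1)) [249, 200, 6, 9, 43] [ 0.5448 -0.0159  0.008 ]
(np.float64(508.2), np.float64(217.6)) [507, 215, 4, 6, 11] [-0.0888 -0.0026  0.008 ]
(np.float64(509.8), np.float64(226.2)) [508, 224, 4, 5, 9] [-0.0764  0.0332  0.008 ]
(np.float64(505.5), np.float64(233.8)) [504, 233, 4, 2, 4] [-0.0518  0.0636  0.008 ]
(np.float64(504.5), np.float64(237.2)) [504, 236, 2, 3, 4] [-0.0436  0.0766  0.008 ]
(np.float64(501.6), np.float64(239.6)) [501, 238, 3, 4, 5] [-0.0325  0.0858  0.008 ]
(0.5393, -0.02, 0.006) [254.1 203.9]
(0.5393, 0.01, 0.006) [252.8 210.8]
(0.5275, 0.01, 0.006) [257.6 211. ]
(0.5511, 0.01, 0.006) [248.  210.6]
(0.5555, 0.002, 0.006) [246.6 208.6]
(0.588, 0.0, 0.006) [233.7 207.6]
```

View pics/z.png

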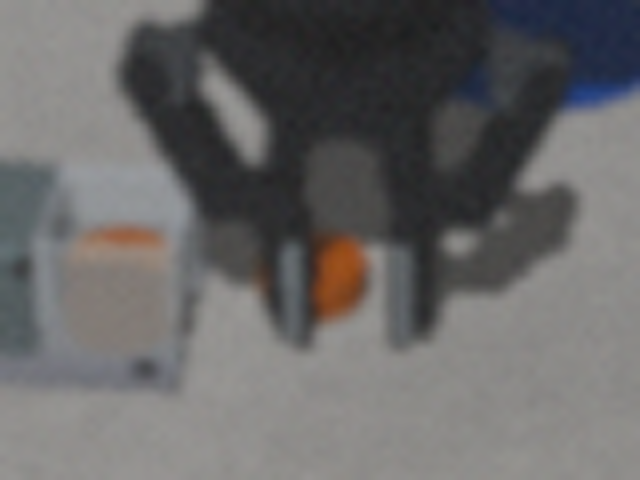

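The cap is near (0.549,-0.015), barely inside the left finger's edge. I back off, widen the gap to 30 mm, re-centre in x, and push straight along -y.

Emit:
move_arm(deltas=[-0.29,0.008,0,0,0,-0.29,0.008,0.005,0,0,-0.29,0.008,0.006,0,0,-0.29,0.002,0.006,0,0,-0.29,-0.005,0.006,0,0,-0.29,-0.012,0.006,0,0,-0.29,-0.02,0.006,0,0,-0.29,-0.028,0.006,0,0,-0.29,-0.036,0.006,0,0,-0.29,-0.044,0.006,0,0])

```text
t: 7.9
tool_pos: [0.5456, -0.0346, 0.0307]
tool_rot: [-2.214, -2.229, 0.001]
contact_force: [0.7, 0.4, -0.2]
opening: 0.0305
```

```bash
python3 d.py 0.491 -0.167 0.03;python3 - <<'E'
from h import *
im=get_image("side")
cv2.imwrite("pics/z2.png",cv2.resize(im[155:225,210:300,::-1],None,fx=7,fy=7,interpolation=cv2.INTER_CUBIC))
E
```

```text
t 7.9 pos [ 0.5456 -0.0346  0.0307] F [ 0.7  0.4 -0.2] open 0.0305 delta [-0.1321 -0.0555  0.0007] turn 0.4
```

View pics/z2.png

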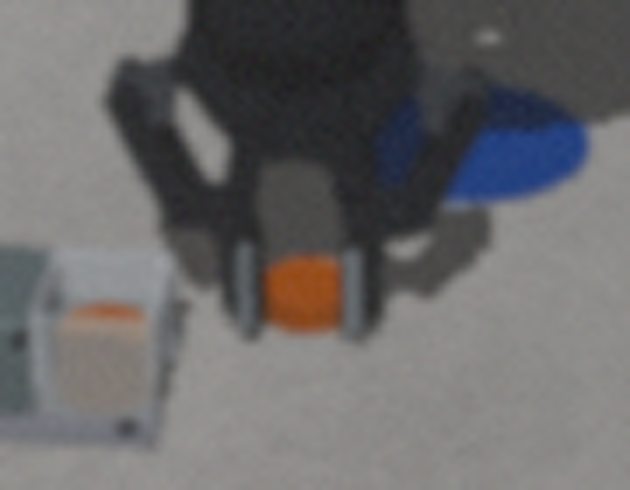

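The cap is centred in the cradle at about (302,293) in the crop. Now the slanted push to the blue mark.

Emit:
move_arm(deltas=[-0.29,-0.008,-0.003,0,0,-0.29,-0.02,-0.008,0,0,-0.29,-0.034,-0.014,0,0,-0.29,-0.048,-0.02,0,0,-0.29,-0.062,-0.026,0,0,-0.29,-0.076,-0.032,0,0,-0.29,-0.09,-0.038,0,0,-0.29,-0.104,-0.044,0,0,-0.29,-0.114,-0.048,0,0,-0.29,-0.12,-0.05,0,0])

```text
t: 8.95
tool_pos: [0.4961, -0.1569, 0.0309]
tool_rot: [2.215, 2.227, -0.001]
contact_force: [0.5, -0.2, 0.2]
opening: 0.0301
```

```bash
python3 d.py 0.491 -0.167 0.03
```

```text
t 8.95 pos [ 0.4961 -0.1569  0.0309] F [ 0.5 -0.2  0.2] open 0.0301 delta [-0.0101 -0.0052  0.0009] turn 0.3
```

Emit:
move_arm(deltas=[-0.29,-0.005,-0.002,0,0,-0.29,-0.009,-0.004,0,0,-0.29,-0.011,-0.005,0,0,-0.29,-0.011,-0.005,0,0,-0.29,0.01,-0.005,0,0,-0.29,0.035,-0.005,0,0,-0.29,0.05,-0.005,-0.02,0,-0.29,0.06,-0.005,-0.06,0,-0.29,0.08,-0.005,-0.11,0,-0.29,0.1,-0.005,-0.16,0])

```text
t: 9.95
tool_pos: [0.49, -0.0585, 0.1848]
tool_rot: [-2.215, -2.228, 0.002]
contact_force: [1.0, 0.1, 1.0]
opening: 0.0304
```

Emit:
move_arm(deltas=[-0.29,0.05,0,-0.02,0,-0.29,0.1,0,-0.02,0,-0.29,0.15,0,-0.02,0,-0.29,0.2,0,-0.02,0,-0.29,0.25,0,-0.02,0,-0.29,0.3,0,-0.02,0,-0.29,0.3,0,-0.02,0,-0.29,0.3,0,-0.02,0])

```text
t: 10.75
tool_pos: [0.4878, 0.2429, 0.2044]
tool_rot: [-2.211, -2.232, 0.003]
contact_force: [1.0, -0.6, -0.3]
opening: 0.0304
```

Run:
```python
from h import *
RNG['orange']=((4,170,50),(16,255,255))
t=get_image("top");s=get_image("side")
for n,im in(("top",t),("side",s)):
    for ce,st in blobs(im,'orange',12):
        if 150<ce[0]<450 and ce[1]>130: print(n,ce,st,at(n,ce,.010).round(4))
    for c,z in(("green",.048),("magenta",.058),("red",.088)):
        for ce,st in blobs(im,c,80): print(n,c,ce,at(n,ce,z).round(3))
cv2.imwrite("pics/fin.png",np.vstack([cv2.resize(t[100:300,80:440,::-1],(720,400)),]))
o=get_obs();print(o['t'],o['tool_pos'].round(3),o['contact_force'].round(1))
```

```text
top (np.float64(250.1), np.float64(163.6)) [243, 157, 15, 13, 158] [0.6152 0.0015 0.01  ]
top (np.float64(402.7), np.float64(171.4)) [391, 158, 28, 26, 441] [ 0.5939 -0.3364  0.01  ]
top (np.float64(336.9), np.float64(218.5)) [330, 212, 15, 14, 173] [ 0.4905 -0.1871  0.01  ]
top green (np.float64(238.0), np.float64(267.6)) [0.389 0.027 0.048]
top magenta (np.float64(16.9), np.float64(112.2)) [0.72  0.499 0.058]
top magenta (np.float64(112.4), np.float64(168.6)) [0.595 0.29  0.058]
top red (np.float64(249.4), np.float64(131.3)) [0.664 0.002 0.088]
side green (np.float64(317.0), np.float64(206.2)) [0.388 0.04  0.048]
side magenta (np.float64(207.9), np.float64(283.1)) [0.585 0.308 0.058]
10.85 [0.488 0.241 0.204] [0.4 0.8 0.4]
```

View pics/fin.png

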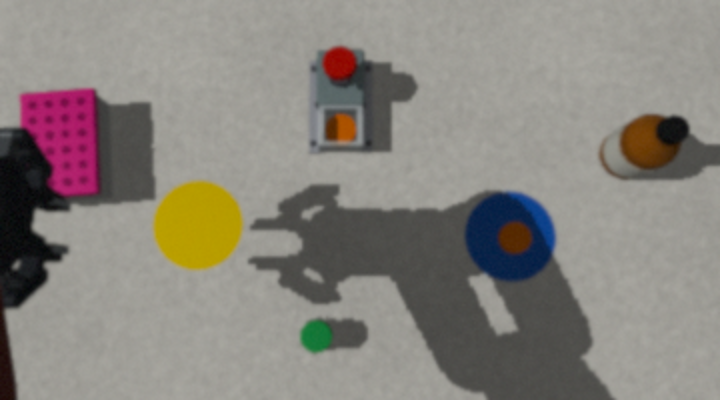

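The cap lies flat in the middle of the blue mark at (515,238). The other objects are in place; part of the tip box is hidden by the gripper, which is high above it. I hand in.

```bash
python3 -c "
from station import *
print(order.finish_job())"
```

```text
the job is handed in; nothing more can be done
None
```

I pressed the plunger once onto its stop and let it spring back. I then pushed the single ejected cap along the bench onto the blue mark with the two fingers as a cradle. The job was handed in at about 11 s of the 58 s allowed.

- **Press:** the force jumped from about 8 N to 16 N at the expected depth, so the press was complete. Afterwards the red head was back up and the remaining caps had dropped in the magazine.
- **Push:** the cap first sat off-centre against one finger, so I backed off, widened the gap to 30 mm and re-centred before pushing on.
- **Last checks:** the cap measured (0.4905, -0.187), against a mark centre of about (0.491, -0.186). That is within about 2 mm, with 33 mm allowed, and it looked flat.
- **Other objects:** the jar showed no movement, and the dispenser and bottle looked in place in the last top picture. The tip box's top-view centre read 6 to 8 mm off because the gripper hid part of it. The side view put it within about 1 mm of where it started, and the arm stayed clear above it.

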